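Unlatch the tool caddy and hold it up level

TASK

Free the wooden tool caddy from its bench dock: press the sprung catch lever beside it down until it clicks and stays down by itself, and take the finger off it. Then take the caddy by its dowel handle, lift it straight up about 10 cm above its place in the dock and finish while holding it there in the gripper, level and still, with the stone and the case still in it. Do not pull on the caddy while the catch is closed, do not tip it, and leave the other things on the bench alone.

Things in the scene. Friction and masses are not known exactly. Their poses are not given: they have to be found in the camera images.
- dock: The dock, screwed to the bench: a brown wooden board 15 mm thick, 150 mm wide (its x) and 370 mm long (its y, from -245 to +125 mm). Origin on the bench under the middle of the caddy's place; z up. Wooden strips rise 12 mm above the board beside both long sides and beyond the +y end of the caddy. At its -y end stands the steel catch between two cheeks (tops 67 mm above the bench), pivoting about the dock's x direction at y = -132 mm, 55 mm above the bench.
- lever (a joint): Angle of the steel catch lever in rad: 0 at rest (lever sloping up, catch closed over the caddy's keeper), 0.55 at its lower stop (catch open). A spring pushes it back up until about 0.40; beyond that an over-centre detent pulls it on to 0.55 and holds it there. Pressing on the pad takes about 6 to 7 N at first and less and less towards 0.40; lifting it again about 4 N.
- lever_pad (a point): Centre of the top face of the lever's flat steel pad, 44 mm (dock x) by 40 mm, to be pressed from above; 78 mm outwards (dock -y) from the pivot. It moves with the lever: at rest it is 84 mm above the bench and 205 mm from the dock's origin (dock -y), at the lower stop 42 mm above the bench and 209 mm from it.
- caddy: The loose tool caddy, plain plywood open box with a dowel handle, about 0.45 kg (hidden variation a fifth either way), origin at the centre of its underside, which rests on the dock's board. 110 mm wide (x), 200 mm long (y), sides 50 mm high, wall 8 mm, floor 8 mm, end plates 12 mm thick; in the middle 56 mm of its width the end plates rise to 120 mm. A steel keeper sticks out of the -y end plate, 60 to 70 mm above the underside, under the closed catch.
- caddy_handle (a point): Centre of the caddy's handle, a round wooden dowel 18 mm thick along the caddy's y, 176 mm free length between the end plates, its axis 105 mm above the caddy's underside (120 mm above the bench when docked). Axes as the caddy's. The space below the dowel is free down to the contents, 38 mm or less above the underside.
- stone_center (a point): Centre of a loose grey sharpening stone, 80 x 45 x 25 mm, about 0.20 kg (hidden variation), lying in one half of the caddy; it makes that end of the caddy the heavier one.
- case_center (a point): Centre of a loose black plastic case, 70 x 40 x 30 mm, 0.06 kg, lying in the other half of the caddy.
- glue: Bystander: white glue bottle, 44 mm thick, 130 mm high; origin under its centre.
- tape: Bystander: yellow tape measure, 68 x 34 x 60 mm high; origin under its centre.
- mug: Bystander: white mug, 76 mm wide, 85 mm high; origin under its centre.
- bits: Bystander: wooden block 60 x 50 x 40 mm with six upright drill bits, 100 mm high in all; origin under its centre.
- screwdriver: Bystander: screwdriver lying on the bench.
- hammer: Bystander: hammer lying on the bench.
- offcut: Bystander: wooden offcut, 160 x 35 x 20 mm; origin under its centre.
Things that resemble listed ones, but are neither listed nor needed, are in the scene too. Leave any yellow look-alike of the caddy alone.

How it is judged:
On the way:
1. the lever is held down by its detent, untouched, with the caddy still in the dock (value of joint lever above 0.5 rad and contact force between each of the arm, the fingers and lever below 0.3 N and z of caddy_handle in the frame of dock below 0.13 m), for 0.2 s.
At the end, for the whole second after the job is handed in: The caddy is held by the fingers alone, its handle 180 to 280 mm above the bench (lifted 60 to 160 mm) and within 80 mm sideways of its place over the dock, tilted less than 0.12 rad, slower than 20 mm/s and 0.1 rad/s; stone and case are in it; the lever is still down in its detent (above 0.5 rad) (z of caddy_handle in the frame of dock between 0.18 and 0.28 m and horizontal distance between caddy_handle and dock below 0.08 m and angle between caddy_handle's own z axis and vertical below 0.12 rad and linear speed of caddy below 0.02 m/s and angular speed of caddy below 0.1 rad/s and contact force between the fingers and caddy above 3 N and contact force between dock and caddy below 0.1 N and value of joint lever above 0.5 rad and z of stone_center in the frame of caddy_handle between -0.12 and -0.055 m and x of stone_center in the frame of caddy_handle between -0.05 and 0.05 m and y of stone_center in the frame of caddy_handle between -0.09 and 0.09 m and z of case_center in the frame of caddy_handle between -0.12 and -0.055 m and x of case_center in the frame of caddy_handle between -0.05 and 0.05 m and y of case_center in the frame of caddy_handle between -0.09 and 0.09 m); the arm keeps its last pose, push and grip.
It fails at once if the caddy is pulled hard against the closed catch (contact force between lever and caddy above 12 N).
It fails at once if the caddy is tipped more than 0.35 rad (angle between caddy_handle's own z axis and vertical above 0.35 rad).
It fails at once if another thing on the bench is shifted by more than 30 mm (distance of any of glue, tape, mug, bits, screwdriver, hammer, offcut from where it was at the start of the episode above 0.03 m).
It also fails if it takes over 48 s, if anything falls off the work surface, if the arm or the gripper's body presses on something with over 40 N, if the wrist force passes 120 N, or if a joint passes its speed limit or range.

ROBOT

A 7-joint arm with a two-finger parallel gripper is mounted at the origin on the work surface. World frame = base frame: x ahead of the robot, y to its left, z up, the work surface at z = 0. Lengths are in m, angles in rad, forces in N, time in s.
With the tool pointing down it reaches from about 0.4 to 0.925 m from the base axis. Payload 5.6 kg.
Tool frame: the origin (TCP) lies between the finger pads; the fingertips stand 19 mm ahead of it and the grasp point (between the pads) is the TCP (bot.tip_reach is the distance from the TCP to the fingertips, in m); z points along the fingers, y is the line along which they close (so a half turn about z gives the same grasp; the last joint's range is limited). The gripper opens to 85 mm and grips with 20 to 120 N. Pads are 22 mm wide; open, the fingers measure 114 mm over their backs; the gripper's body (76 mm by 85 mm) begins 54 mm behind the grasp point. The pads swing forward as they close: fully open they stand 13 mm farther back than shut.
Start: joints at [1.232, 0.468, -0.012, 1.603, 0.006, 1.071, -0.056], TCP at [0.189, -0.622, 0.22] pointing down, gripper open.
Joint ranges: [-2.53, 2.53], [-0.31, 2.02], [-1.57, 1.55], [0.28, 2.44], [-1.29, 4.43], [0.15, 1.84], [-2.92, 2.92]. Speed limits (rad/s): [2.57, 2.57, 3.14, 3.14, 3.14, 3.14, 3.14].

INTERFACE

Orientations are given as [roll, pitch, yaw] about the fixed x, y, z axes, in that order (R = Rz(yaw) Ry(pitch) Rx(roll)).
In Python, from cell import bot gives the robot as it stands.
- The arm moves only by the tool apply_moves, never from a script. Its argument "steps" is a list of rows, each an object with "linear": the shift along the tool's x, y, z in mm, a list of three; "dr": the turn, a rotation vector about the tool's x, y, z in rad, a list of three; "hand": the opening, from 0 (shut) to 1 (fully open). A call has 1 to 12 rows; each row is the pose to reach, as a shift and turn from the pose commanded when the call began, along the tool's axes at that moment; what a row does not reach only later rows make up. A row lasts 1/8 s, in which the tool goes at most 62.5 mm and 10.7 degrees, less where a joint would pass 70% of its speed; a pose out of reach is approached as far as the arm can. A call with a gripper value outside its range is refused whole. The fingers move at their own pace and stop on an object; "squeeze" is the grip in N (left out, the last holds). Time passes only in rows, so rows that repeat a pose let the fingers close. It gives the time, the measured TCP pose, the force, the opening and the grip force at its end, in the units of the state.
- bot.observe(): the state, without advancing time (a new reading comes with each control period).
- bot.camera(name): name is "scene" or "top" or "wrist"; returns the picture (420x560x3 uint8, red, green, blue); there is no depth.
- bot.camera_params(name): a dict with "vertical_fov" (degrees; the focal length in pixels is half the picture's height over the tangent of half this angle, whatever the lens; pixels are square), "cx", "cy" (the principal point, pixels), "rvec" (rotation vector, rad) and "tvec" (3), from world to camera coordinates, as OpenCV has them. Camera axes: x right, y down, z forward; pixel columns grow to the right and rows downward; lengths in m; the calibration is good to about 2 mm. A picture is of the moment at which its call begins: read the wrist's pose just before it. camera_params takes no time and is no camera call; for the wrist camera it gives the pose at the moment of the call.
- bot.finish_job(): hands the job in; it is judged then, once.
The state is a dict: "time": time; "joint_pos": joint angles; "joint_velocities": joint speeds; "joint_efforts": joint torques, N m; "tcp_pos": TCP position; "tcp_rot": TCP orientation; "wrist_force": force on the tool from outside, world axes, zero at the start; "wrist_torque": the same for the moment, N m; "width": finger opening in m; "gripper_force": force on a finger pad.
Only numpy, scipy, OpenCV 4.12 (cv2) and the standard library are available. Lean on these libraries where they do the work, as an engineer would, in place of code of your own. Each camera call takes 0.05 s, during which the arm holds its last target. There are 200 camera calls.

## Working session

There is one attempt and no reset: what is moved stays moved. The work goes in short steps, Python scripts to look and compute and a tool call to move; the robot and the scene stay as the last step left them, time stands still between calls to the robot, and variables do not carry over. Pictures are saved under pics/ and viewed, at most 10 in all, crops included, and the job is handed in when it is done.

Besides the shell and the picture viewer there is one more tool, called after ">>>" as name(argument=value, ...), one argument or row to a line, values as JSON. apply_moves: Moves the arm, as the interface text tells. Its arguments: {"type":"object","properties":{"steps":{"type":"array","items":{"type":"object","properties":{"linear":{"type":"array","items":{"type":"number"}},"dr":{"type":"array","items":{"type":"number"}},"hand":{"type":"number"}}}},"squeeze":{"type":"number"}},"required":["steps"]}

```bash
mkdir -p pics; ls; cat > h.py <<'E'
import numpy as np, cv2
from cell import bot
def P(n):
    p=bot.camera_params(n); f=210/np.tan(np.radians(p["vertical_fov"])/2)
    K=np.array([[f,0,p["cx"]],[0,f,p["cy"]],[0,0,1]]); R=cv2.Rodrigues(np.array(p["rvec"],float))[0]
    return p,K,R,np.array(p["tvec"],float).ravel()
def ray(n,uv):
    p,K,R,t=P(n); d=R.T@np.linalg.solve(K,np.array([uv[0],uv[1],1.])); return -R.T@t,d
def plane(n,uv,z):
    c,d=ray(n,uv); return c+d*(z-c[2])/d[2]
def proj(n,X):
    p,K,R,t=P(n); q=(R@np.atleast_2d(X).T).T+t; q=q@K.T; return q[:,:2]/q[:,2:]
def save(n,f):
    im=bot.camera(n); cv2.imwrite("pics/"+f,im[:,:,::-1]); return im
E
python3 - <<'E'
from h import *
a=save("top","top0.png");b=save("scene","scene0.png")
print(bot.camera_params("top"),bot.camera_params("scene"))
print(bot.observe())
E
```

```text
pics
{'vertical_fov': 48.26276803794529, 'cx': 282.27653244902984, 'cy': 203.3346922236914, 'rvec': array([ 2.14692483, -2.18772372,  0.11704288]), 'tvec': array([0.01479286, 0.51791303, 1.39200042])} {'vertical_fov': 47.82430707279493, 'cx': 281.19707367286793, 'cy': 209.79735434176058, 'rvec': array([ 2.56545732,  0.58100227, -0.15932212]), 'tvec': array([-0.47967597, -0.14069839,  1.51190407])}
{'time': 0.1, 'joint_pos': array([ 1.23198572,  0.46831999, -0.01159257,  1.6035385 ,  0.0060106 ,
        1.07141754, -0.05628269]), 'joint_velocities': array([-1.06854688e-03,  2.16708407e-04,  2.26219728e-04, -3.05837255e-03,
       -9.63651262e-04,  1.69975838e-05,  1.47985299e-03]), 'joint_efforts': array([ 1.21172972e-03, -5.33517301e+01,  2.14850146e-02, -2.51964551e+01,
        1.14974007e-02,  4.33099791e-03, -8.41773840e-06]), 'tcp_pos': array([ 0.18925626, -0.62128219,  0.21881068]), 'tcp_rot': array([-3.13994865e+00,  1.31863797e-04,  2.95759532e-01]), 'wrist_force': array([-0.31204863,  0.03101027,  0.44470011]), 'wrist_torque': array([ 0.01417539, -0.03019793,  0.00624469]), 'gripper_force': 0.0, 'width': 0.08552683921988667}
```

View pics/top0.png

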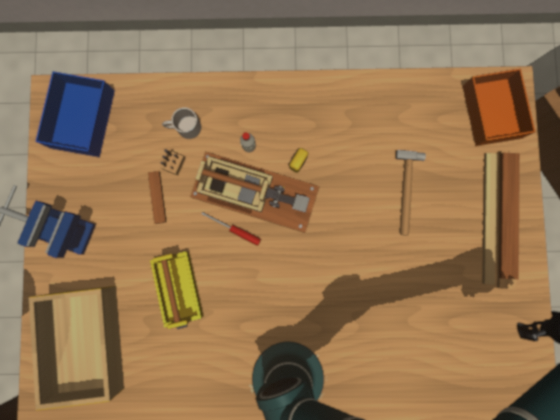

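View pics/scene0.png

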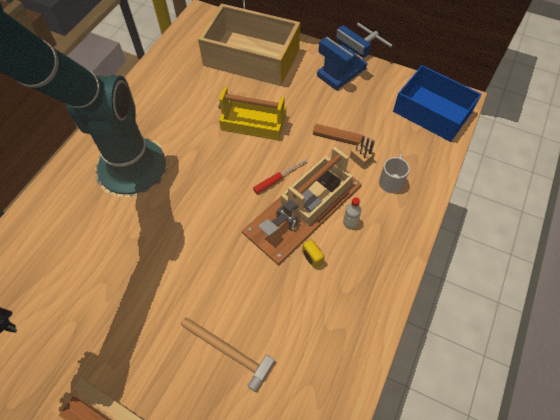

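The top view shows:
- The plywood caddy is in its brown dock at about (233,185), with the lever pad at (300,202).
- It could be confused with the yellow caddy at (177,290) or the big wooden tray at (72,345).
- I choose the plywood caddy in the dock with the steel catch, and will check it in a close crop.
- Bystanders near it are the glue (247,142), tape (299,159), screwdriver (235,230), bits (172,160) and offcut (156,197).

```bash
python3 - <<'E'
import cv2
a=cv2.imread("pics/top0.png")[135:250,180:330]; b=cv2.imread("pics/scene0.png")[140:265,235:370]
a=cv2.resize(a,None,fx=5,fy=5,interpolation=cv2.INTER_CUBIC); cv2.imwrite("pics/ctop.png",a)
cv2.imwrite("pics/cscene.png",cv2.resize(b,None,fx=4.5,fy=4.5,interpolation=cv2.INTER_CUBIC))
E
```

```text
(no output)
```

View pics/ctop.png

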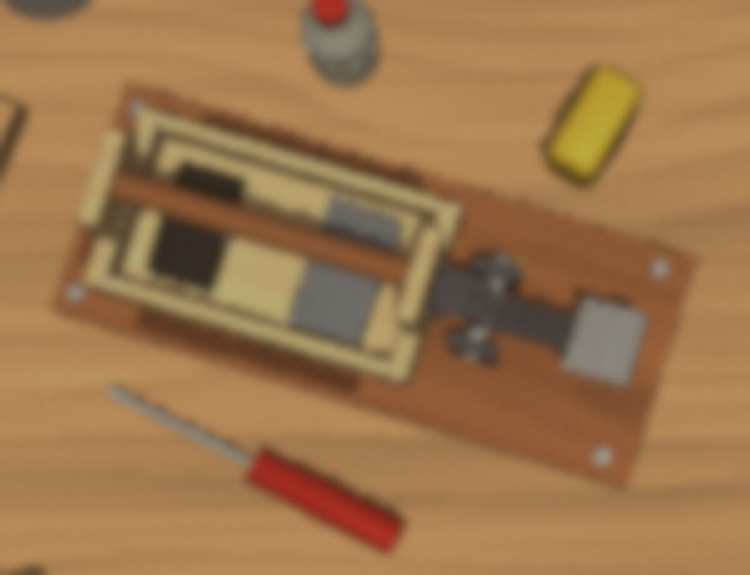

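View pics/cscene.png

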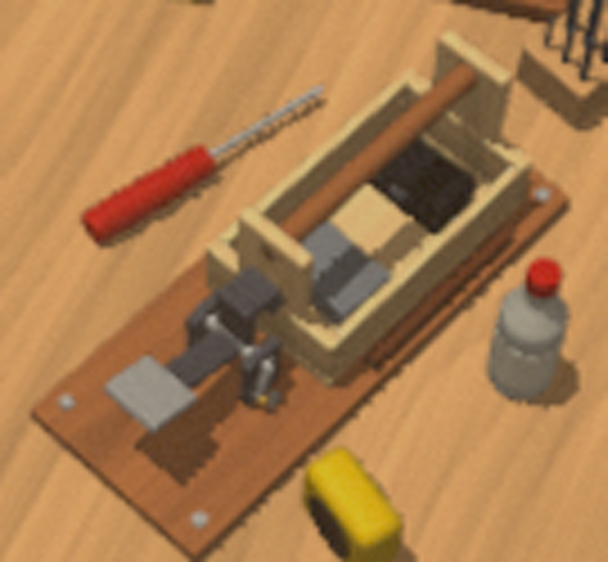

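The crop confirms the plywood caddy with the catch. The stone is in the lever-side half and the case in the far half. The board corners in the crop are at about (125,85), (697,257), (628,488) and (53,310), and the pad centre is at (604,340).

```bash
cat >> h.py <<'E'
def T(u,v): return ((u+.5)/5-.5+180,(v+.5)/5-.5+135)
def S(u,v): return ((u+.5)/4.5-.5+235,(v+.5)/4.5-.5+140)
def tri(a,b):
    (c1,d1),(c2,d2)=ray("top",a),ray("scene",b); A=np.c_[d1,-d2]; s=np.linalg.lstsq(A,c2-c1,rcond=None)[0]
    p,q=c1+s[0]*d1,c2+s[1]*d2; return (p+q)/2,np.linalg.norm(p-q)*1e3
E
python3 - <<'E'
from h import *
np.set_printoptions(precision=4,suppress=True)
# board corners: far-left,(+y end, +x?) ordering along crop
C=[plane("top",T(*c),.015) for c in [(125,85),(697,257),(628,488),(53,310)]]
C=np.array(C); print(C)
print([np.linalg.norm(C[i]-C[(i+1)%4]) for i in range(4)])
ey=((C[0]+C[3])-(C[1]+C[2]))[:2]; ey/=np.linalg.norm(ey); ex=np.array([ey[1],-ey[0]])
mid=C.mean(0)[:2]; O=mid+ey*0.060
print("ex",ex,"ey",ey,"origin",O,"yaw",np.arctan2(ex[1],ex[0]))
loc=lambda p:np.array([(p[:2]-O)@ex,(p[:2]-O)@ey,p[2]])*1e3
print("scene corners",[loc(plane("scene",S(*c),.015)) for c in [(33,412),(197,560),(568,203)]])
p,e=tri(T(604,340),S(152,392)); print("pad",p,e,loc(p))
print("pad top plane",loc(plane("top",T(604,340),.084)))
for s in [(105,185),(410,265)]: print("dowel top",loc(plane("top",T(*s),.129)))
for s in [(463,72),(285,225)]: print("dowel scene",loc(plane("scene",S(*s),.12)))
print("stone",loc(plane("top",T(348,270),.048)),"case",loc(plane("top",T(200,225),.053)))
print("glue",loc(plane("top",T(328,8),.13)),"tape",loc(plane("top",T(600,120),.06)))
E
```

```text
[[ 0.6848  0.2421  0.015 ]
 [ 0.5708 -0.1086  0.015 ]
 [ 0.43   -0.0629  0.015 ]
 [ 0.5455  0.2863  0.015 ]]
[np.float64(0.36875627140863837), np.float64(0.14800017803346405), np.float64(0.3677744485855229), np.float64(0.14616691754105263)]
ex [ 0.9503 -0.3115] ey [0.3115 0.9503] origin [0.5765 0.1462] yaw -0.3167364713539879
scene corners [array([ -70.0098, -241.4767,   15.    ]), array([  78.3702, -242.8842,   15.    ]), array([ 78.9405, 121.9418,  15.    ])]
pad [ 0.5142 -0.047   0.0825] 2.0836072788326763 [   1.0652 -202.9905   82.5045]
pad top plane [   0.2776 -203.825    84.    ]
dowel top [ -3.352   92.0844 129.    ]
dowel top [  3.7018 -86.6128 129.    ]
dowel scene [ -2.0116  90.5885 120.    ]
dowel scene [ -6.0734 -74.9976 120.    ]
stone [ -0.2209 -45.2609  48.    ] case [-0.8624 46.9549 53.    ]
glue [131.0906   2.1054 130.    ] tape [ 128.9711 -163.3686   60.    ]
```

```bash
cat >> h.py <<'E'
from scipy.spatial.transform import Rotation as Ro
np.set_printoptions(precision=4,suppress=True)
ex=np.array([.9503,-.3115]);ey=np.array([.3115,.9503]);O=np.array([.577,.146])
def W(x,y,z): return np.r_[O+ex*x/1e3+ey*y/1e3,z/1e3]
def delta(X,yaw=1.254):
    s=bot.observe(); R=Ro.from_euler("xyz",s["tcp_rot"]); G=Ro.from_euler("xyz",[np.pi,0,yaw])
    print("t",s["time"],"tcp",s["tcp_pos"],s["tcp_rot"],"linear",R.inv().apply(X-s["tcp_pos"])*1e3,"dr",(R.inv()*G).as_rotvec(),"F",s["wrist_force"],"w",s["width"],s["gripper_force"])
E
python3 -c "
from h import *
delta(W(0,-207,180))"
```

```text
t 0.1 tcp [ 0.1893 -0.6213  0.2188] [-3.1399  0.0001  0.2958] linear [ 475.5347 -451.5118   39.4903] dr [-0.0016 -0.0007 -0.9582] F [-0.312   0.031   0.4447] w 0.08552683921988667 0.0
```

>>> apply_moves(
  steps=[
    {"linear": [40,-38,0],"dr": [0,0,-0.08],"hand": 0},
    {"linear": [80,-76,0],"dr": [0,0,-0.16],"hand": 0},
    {"linear": [120,-113,0],"dr": [0,0,-0.24],"hand": 0},
    {"linear": [160,-151,0],"dr": [0,0,-0.32],"hand": 0},
    {"linear": [200,-189,0],"dr": [0,0,-0.4],"hand": 0},
    {"linear": [240,-227,0],"dr": [0,0,-0.48],"hand": 0},
    {"linear": [280,-265,0],"dr": [0,0,-0.56],"hand": 0},
    {"linear": [320,-303,0],"dr": [0,0,-0.64],"hand": 0},
    {"linear": [360,-340,10],"dr": [0,0,-0.72],"hand": 0},
    {"linear": [400,-380,20],"dr": [0,0,-0.8],"hand": 0},
    {"linear": [440,-418,30],"dr": [0,0,-0.88],"hand": 0},
    {"linear": [475.5,-451.5,39.5],"dr": [-0.0016,-0.0007,-0.958],"hand": 0},
  ],
  squeeze=40,
)

```text
time: 1.6
tcp_pos: [0.5132, -0.0495, 0.1797]
tcp_rot: [3.141, 0.001, 1.257]
wrist_force: [0.4, -0.1, 0.6]
width: 0.0
gripper_force: 0.0
```

```bash
python3 -c "
from h import *
delta(W(0,-207,110))"
```

```text
t 1.6 tcp [ 0.5132 -0.0495  0.1797] [3.1407 0.0013 1.2568] linear [-1.2556 -0.3883 69.7067] dr [0.0009 0.0013 0.0028] F [ 0.4402 -0.0897  0.6402] w 2.1028850543274506e-05 0.0
```

>>> apply_moves(
  steps=[
    {"linear": [-1,0,45],"dr": [0,0,0],"hand": 0},
    {"linear": [-1,0,68],"dr": [0,0,0],"hand": 0},
    {"linear": [-1,0,76],"dr": [0,0,0],"hand": 0},
    {"linear": [-1,0,80],"dr": [0,0,0],"hand": 0},
    {"linear": [-1,0,84],"dr": [0,0,0],"hand": 0},
    {"linear": [-1,0,88],"dr": [0,0,0],"hand": 0},
  ],
)

```text
time: 2.35
tcp_pos: [0.513, -0.0526, 0.0927]
tcp_rot: [3.139, 0.001, 1.253]
wrist_force: [0.5, -0.1, 0.1]
width: 0.0003
gripper_force: 0.0
```

```bash
python3 - <<'E'
from h import *
delta(W(0,-207,64))
a=save("scene","s1.png"); b=save("top","t1.png"); w=save("wrist","w1.png")
c=cv2.resize(a[130:270,230:380],None,fx=3.5,fy=3.5,interpolation=cv2.INTER_CUBIC); 
w=cv2.resize(w,None,fx=.45,fy=.45)
m=np.zeros((490,525+252,3),np.uint8); m[:490,:525]=c; m[:w.shape[0],525:525+w.shape[1]]=w
d=cv2.resize(b[135:250,240:330],None,fx=2.5,fy=2.5); m[200:200+d.shape[0],530:530+d.shape[1]]=d
cv2.imwrite("pics/m1.png",m[:,:,::-1])
E
```

```text
t 2.35 tcp [ 0.513  -0.0526  0.0927] [3.139  0.0012 1.2533] linear [ 1.7142 -1.1253 28.7101] dr [ 0.0026  0.0012 -0.0007] F [ 0.503  -0.1293  0.1227] w 0.0003306073119256302 0.0
```

View pics/m1.png

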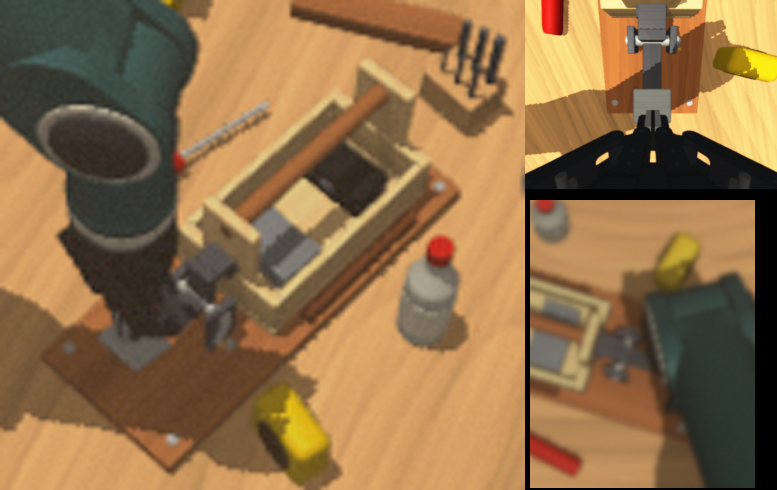

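The fingertips stand over the lever pad with the caddy and tape clear. I go on pressing in small rows.

>>> apply_moves(
  steps=[
    {"linear": [1,0,5],"dr": [0,0,0],"hand": 0},
    {"linear": [1,0,10],"dr": [0,0,0],"hand": 0},
    {"linear": [1,0,10],"dr": [0,0,0],"hand": 0},
  ],
)

```text
time: 2.88
tcp_pos: [0.5124, -0.0514, 0.0816]
tcp_rot: [3.142, 0.002, 1.254]
wrist_force: [0.7, 0.6, 0.2]
width: -0.0001
gripper_force: 0.0
```

```bash
python3 - <<'E'
from h import *
w0=cv2.imread("pics/w1.png"); save("wrist","w2.png"); w=cv2.imread("pics/w2.png")
save("scene","s2.png");s=cv2.imread("pics/s2.png")
r=lambda i:cv2.resize(i[0:400,130:430],(300,400))
c=lambda i:cv2.resize(i[185:250,240:310],(198,184),interpolation=cv2.INTER_CUBIC)
m=np.zeros((400,798,3),np.uint8); m[:,:300]=r(w0); m[:,300:600]=r(w); m[:184,600:]=c(cv2.imread("pics/s1.png")); m[200:384,600:]=c(s)
cv2.imwrite("pics/m2.png",m)
print(proj("wrist",[W(0,-205,84),W(-22,-225,84),W(22,-185,84)]),bot.observe()["wrist_force"])
E
```

```text
[[282.2295 248.2072]
 [238.9653 284.5717]
 [328.4389 209.3673]] [0.9317 0.3952 0.4349]
```

View pics/m2.png

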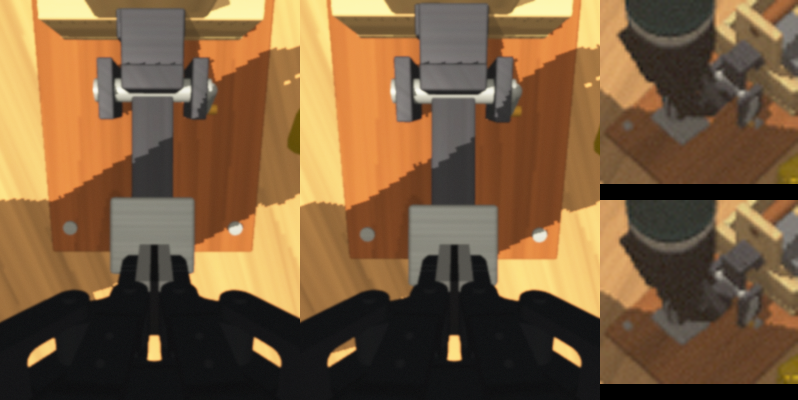

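```bash
python3 - <<'E'
from h import *
s=bot.observe(); t=s["tcp_pos"]; print(t,s["time"])
c,_=ray("wrist",(280,210)); print("cam",c)
for dz in (0,-.019): print(dz,proj("wrist",[t+[0,0,dz]]))
for a in (0,.1,.2,.3,.4,.55):
    r=np.hypot(78,29);g=np.arctan2(29,78)-a
    y=-132-r*np.cos(g); z=55+r*np.sin(g)
    print(a,y,z,proj("wrist",[W(-22,y,z),W(22,y,z),W(0,y+20*np.cos(g-.35),z),W(0,y-20,z)]).round(1).tolist())
print("screws",proj("wrist",[W(-65,-230,15),W(65,-230,15)]), "cheek tops",proj("wrist",[W(-25,-132,67),W(25,-132,67)]))
E
```

```text
[ 0.5127 -0.0514  0.082 ] 2.975
cam [0.5344 0.0138 0.237 ]
0 [[283.0655 251.4418]]
-0.019 [[283.1427 237.4115]]
0 -210.0 84.0 [[237.9, 257.5], [326.5, 257.6], [282.2, 219.3], [282.2, 293.4]]
0.1 -212.50549397444402 76.06811429461015 [[240.1, 255.4], [324.5, 255.5], [282.3, 219.2], [282.3, 289.7]]
0.2 -214.20660366467362 67.92572295538123 [[242.1, 252.0], [322.7, 252.1], [282.4, 217.9], [282.4, 284.9]]
0.3 -215.0863321449761 59.65418206505809 [[243.8, 247.5], [321.0, 247.5], [282.4, 215.5], [282.4, 279.1]]
0.4 -215.1358894591759 51.336138126008926 [[245.5, 242.0], [319.5, 242.1], [282.5, 212.3], [282.5, 272.5]]
0.55 -213.65484235963055 38.95360728313425 [[247.6, 232.2], [317.6, 232.3], [282.6, 206.1], [282.6, 261.4]]
screws [[191.1776 241.8091]
 [374.156  242.0397]] cheek tops [[230.5085  93.7074]
 [334.2864  93.8609]]
```

>>> apply_moves(
  steps=[
    {"linear": [0,0,-40],"dr": [0,0,0],"hand": 0},
    {"linear": [0,0,-80],"dr": [0,0,0],"hand": 0},
    {"linear": [0,0,-80],"dr": [0,0,0],"hand": 0},
  ],
)

```text
time: 3.35
tcp_pos: [0.515, -0.0514, 0.1653]
tcp_rot: [3.134, 0.0, 1.254]
wrist_force: [0.3, 0.2, -1.1]
width: 0.0003
gripper_force: 0.0
```

```bash
python3 - <<'E'
from h import *
s=bot.observe(); t=s["tcp_pos"]; print(t,s["tcp_rot"],s["wrist_force"],bot.tip_reach)
save("wrist","w3.png");save("scene","s3.png");w=cv2.imread("pics/w3.png");w2=cv2.imread("pics/w2.png")
print("tcp,tip",proj("wrist",[t,t-[0,0,.019]]),"edges+11y",proj("wrist",[t+np.r_[ey*.011,0],t+np.r_[ey*.011,-.019]]))
for z in (84,60,42): print(z,proj("wrist",[W(-22,-205,z),W(22,-205,z),W(0,-185,z),W(0,-225,z)]).round(0).tolist())
m=np.zeros((400,798,3),np.uint8); m[:,:300]=w2[0:400,130:430]; m[:,300:600]=w[:400,130:430]
c=lambda i:cv2.resize(i[185:250,240:310],(198,184),interpolation=cv2.INTER_CUBIC)
m[:184,600:]=c(cv2.imread("pics/scene0.png")); m[200:384,600:]=c(cv2.imread("pics/s3.png"))
cv2.imwrite("pics/m3.png",m)
E
```

```text
[ 0.515  -0.0514  0.1653] [3.134  0.0004 1.2536] [ 0.2586  0.241  -1.0601] 0.019
tcp,tip [[287.4935 252.2036]
 [287.0951 237.8549]] edges+11y [[287.5848 231.1478]
 [287.1705 218.698 ]]
84 [[252.0, 203.0], [313.0, 204.0], [283.0, 176.0], [283.0, 230.0]]
60 [[255.0, 195.0], [310.0, 195.0], [283.0, 170.0], [283.0, 219.0]]
42 [[257.0, 190.0], [309.0, 190.0], [283.0, 166.0], [283.0, 213.0]]
```

View pics/m3.png

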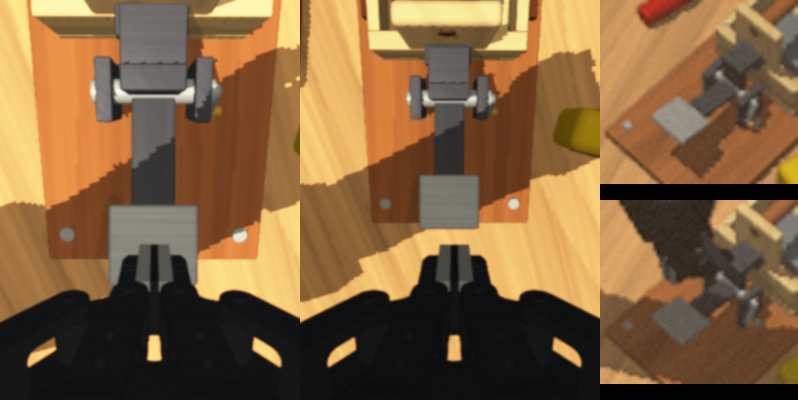

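```bash
python3 - <<'E'
from h import *
s=bot.observe(); t=s["tcp_pos"]
for k in (.0,.02,-.019): print(k,"scene",proj("scene",[t+[0,0,k]]),"top",proj("top",[t+[0,0,k]]))
print("cam fwd",P("wrist")[2][2], "vfov",P("wrist")[0]["vertical_fov"])
a=cv2.imread("pics/scene0.png").astype(int);b=cv2.imread("pics/s3.png").astype(int)
g=b.max(2); i=g[185:250,235:300]
m=cv2.resize(np.uint8(np.clip((b[170:250,225:325])*1.6,0,255)),(800,640)[:1]*1+(600,) if 0 else (750,600),interpolation=cv2.INTER_CUBIC)
for k,c in ((0,(0,0,255)),(.02,(0,255,0)),(-.019,(255,0,0))):
    u=proj("scene",[t+[0,0,k]])[0]; cv2.circle(m,(int((u[0]-225)*7.5),int((u[1]-170)*7.5)),4,c,-1)
cv2.imwrite("pics/m4.png",m)
E
```

```text
0.0 scene [[265.8672 213.7191]] top [[302.9797 199.6921]]
0.02 scene [[265.6226 209.9128]] top [[303.3087 198.8479]]
-0.019 scene [[266.0933 217.2375]] top [[302.6764 200.4703]]
cam fwd [-0.0836 -0.2595 -0.9621] vfov 64.08032130709626
```

View pics/m4.png

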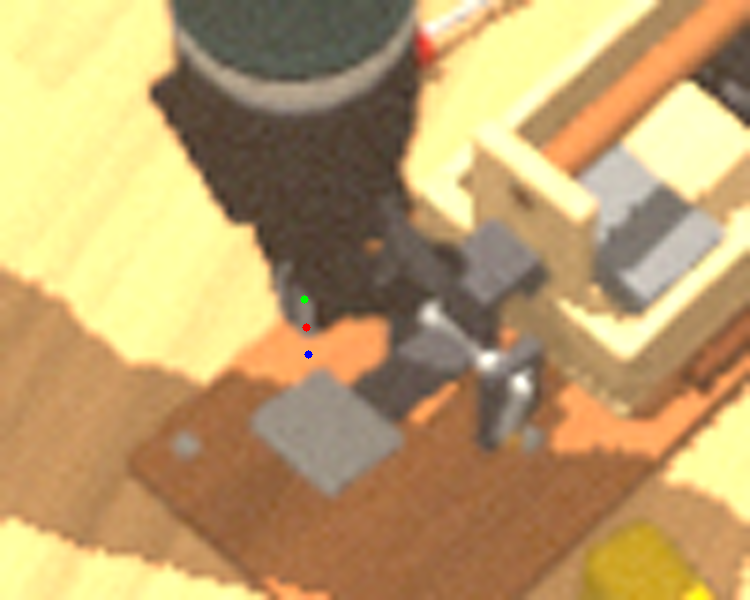

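The enlarged scene crop shows the shut fingertips at about (310,330). That is near the projected TCP (red dot) and not 19 mm beyond it. The fingertips therefore end roughly level with the TCP or just above it, and the pad is untouched at (325,430). I press on, guided by the force.

```bash
python3 -c "
from h import *
delta(W(0,-207,84))"
```

```text
t 3.45 tcp [ 0.5127 -0.0516  0.1623] [3.1399 0.0016 1.2535] linear [ 0.8779 -0.5578 78.317 ] dr [ 0.0017  0.0016 -0.0005] F [-0.2606  0.7311 -0.4186] w 0.00022644787626952822 0.0
```

>>> apply_moves(
  steps=[
    {"linear": [1,0,50],"dr": [0,0,0],"hand": 0},
    {"linear": [1,0,78],"dr": [0,0,0],"hand": 0},
    {"linear": [1,0,84],"dr": [0,0,0],"hand": 0},
    {"linear": [1,0,88],"dr": [0,0,0],"hand": 0},
    {"linear": [1,0,90],"dr": [0,0,0],"hand": 0},
    {"linear": [1,0,90],"dr": [0,0,0],"hand": 0},
  ],
)

```text
time: 4.2
tcp_pos: [0.5127, -0.0504, 0.073]
tcp_rot: [3.141, 0.002, 1.254]
wrist_force: [-3.3, 0.5, 5.4]
width: 0.0004
gripper_force: 2.5
```

>>> apply_moves(
  steps=[
    {"linear": [0,0,5],"dr": [0,0,0],"hand": 0},
    {"linear": [0,0,10],"dr": [0,0,0],"hand": 0},
    {"linear": [0,0,15],"dr": [0,0,0],"hand": 0},
    {"linear": [0,0,15],"dr": [0,0,0],"hand": 0},
  ],
)

```text
time: 4.7
tcp_pos: [0.5137, -0.0517, 0.0581]
tcp_rot: [3.139, 0.002, 1.253]
wrist_force: [-1.0, -3.3, 4.6]
width: 0.0003
gripper_force: 2.2
```

```bash
python3 - <<'E'
from h import *
delta(W(0,-207,40))
w=save("wrist","w5.png")
h=cv2.cvtColor(w,cv2.COLOR_RGB2HSV); m=((h[...,1]<45)&(h[...,2]>60)).astype(np.uint8); m[:150]=0;m[300:]=0
n,l,s,c=cv2.connectedComponentsWithStats(m)
print([ (x.tolist()) for x in s[1:] if x[4]>300])
for a in (0,.1,.2,.3,.4,.55):
    g0=np.arctan2(29,73)-a; r=np.hypot(73,29); y=-132-r*np.cos(g0); z=55+r*np.sin(g0)
    print(a,round(z),proj("wrist",[W(-22,y,z),W(22,y,z)]).round(0).tolist())
E
```

```text
t 4.7 tcp [ 0.5137 -0.0517  0.0581] [3.139  0.0024 1.2529] linear [ 0.5936 -1.4782 18.0536] dr [ 0.0026  0.0024 -0.0011] F [-1.0257 -3.3251  4.5768] w 0.00027108005634921396 2.1986119402572513
[[257, 150, 40, 33, 655], [234, 217, 93, 80, 4971]]
0 84 [[228.0, 271.0], [332.0, 271.0]]
0.1 77 [[231.0, 269.0], [329.0, 269.0]]
0.2 69 [[233.0, 265.0], [327.0, 265.0]]
0.3 61 [[236.0, 260.0], [325.0, 260.0]]
0.4 53 [[238.0, 253.0], [323.0, 253.0]]
0.55 42 [[240.0, 243.0], [320.0, 243.0]]
```

>>> apply_moves(
  steps=[
    {"linear": [0,0,5],"dr": [0,0,0],"hand": 0},
    {"linear": [0,0,10],"dr": [0,0,0],"hand": 0},
    {"linear": [0,0,15],"dr": [0,0,0],"hand": 0},
    {"linear": [0,0,18],"dr": [0,0,0],"hand": 0},
    {"linear": [0,0,21],"dr": [0,0,0],"hand": 0},
    {"linear": [0,0,21],"dr": [0,0,0],"hand": 0},
  ],
)

```text
time: 5.5
tcp_pos: [0.5128, -0.0503, 0.0358]
tcp_rot: [3.141, 0.001, 1.254]
wrist_force: [1.0, 0.3, 0.3]
width: 0.0002
gripper_force: 0.0
```

```bash
cat > lv.py <<'E'
from h import *
import sys
delta(W(0,-207,100))
w=save("wrist",sys.argv[1])
h=cv2.cvtColor(w,cv2.COLOR_RGB2HSV); m=((h[...,1]<45)&(h[...,2]>60)).astype(np.uint8); m[:130]=0;m[300:]=0
n,l,s,c=cv2.connectedComponentsWithStats(m)
print([ (x.tolist()) for x in s[1:] if x[4]>300])
for a in (0,.1,.2,.3,.4,.5,.55):
    g0=np.arctan2(29,73)-a; r=np.hypot(73,29); y=-132-r*np.cos(g0); z=55+r*np.sin(g0)
    print(a,round(z),proj("wrist",[W(-22,y,z),W(22,y,z)]).round(0).tolist())
E
python3 lv.py w6.png
```

```text
t 5.5 tcp [ 0.5128 -0.0503  0.0358] [3.1414 0.0012 1.2541] linear [ -0.5973  -0.1292 -64.2244] dr [0.0002 0.0012 0.0001] F [0.9672 0.2785 0.2535] w 0.00016109046244360312 0.0
[[237, 130, 77, 62, 2793], [236, 218, 94, 74, 4637]]
0 84 [[221.0, 302.0], [343.0, 302.0]]
0.1 77 [[225.0, 297.0], [339.0, 297.0]]
0.2 69 [[228.0, 291.0], [336.0, 291.0]]
0.3 61 [[231.0, 283.0], [333.0, 284.0]]
0.4 53 [[234.0, 275.0], [331.0, 275.0]]
0.5 45 [[236.0, 266.0], [329.0, 266.0]]
0.55 42 [[237.0, 262.0], [328.0, 262.0]]
```

The force has dropped to zero and the pad width of 94 px matches 0.5–0.55 rad, so the detent has taken the lever. I lift off and check.

>>> apply_moves(
  steps=[
    {"linear": [0,0,-30],"dr": [0,0,0],"hand": 0},
    {"linear": [0,0,-70],"dr": [0,0,0],"hand": 0},
    {"linear": [0,0,-125],"dr": [0,0,0],"hand": 0.3},
    {"linear": [0,0,-180],"dr": [0,0,0],"hand": 1},
    {"linear": [0,0,-210],"dr": [0,0,0],"hand": 1},
    {"linear": [0,0,-210],"dr": [0,0,0],"hand": 1},
  ],
)

```text
time: 6.3
tcp_pos: [0.5145, -0.0502, 0.2489]
tcp_rot: [3.135, 0.001, 1.254]
wrist_force: [-0.2, 0.4, 0.2]
width: 0.0724
gripper_force: 0.0
```

```bash
python3 lv.py w7.png; python3 -c "
from h import *
delta(W(0,-10,250))"
```

```text
t 6.3 tcp [ 0.5145 -0.0502  0.2489] [3.1348 0.0009 1.2536] linear [ -0.9247  -2.7308 148.8419] dr [ 0.0068  0.0009 -0.0004] F [-0.2153  0.3932  0.1516] w 0.07242684276108965 0.0
[[261, 158, 39, 33, 1205]]
0 84 [[260.0, 181.0], [305.0, 181.0]]
0.1 77 [[260.0, 182.0], [305.0, 182.0]]
0.2 69 [[261.0, 182.0], [304.0, 182.0]]
0.3 61 [[261.0, 181.0], [304.0, 181.0]]
0.4 53 [[262.0, 180.0], [303.0, 180.0]]
0.5 45 [[262.0, 178.0], [303.0, 178.0]]
0.55 42 [[262.0, 177.0], [303.0, 177.0]]
t 6.35 tcp [ 0.5133 -0.0504  0.2469] [3.1384 0.0015 1.2535] linear [196.4583  -0.7062  -3.3605] dr [ 0.0032  0.0015 -0.0005] F [ 0.7502 -0.3985 -1.1713] w 0.07890573603799537 0.0
```

The lever stays down untouched (pad 39 px wide, centre row 174, as for 0.55 rad). Next I move over the handle, near the estimated centre of mass at y ≈ -9 mm.

>>> apply_moves(
  steps=[
    {"linear": [50,-0.7,0],"dr": [0,0,0],"hand": 1},
    {"linear": [100,-0.7,0],"dr": [0,0,0],"hand": 1},
    {"linear": [150,-0.7,0],"dr": [0,0,0],"hand": 1},
    {"linear": [197,-0.7,0],"dr": [0,0,0],"hand": 1},
    {"linear": [197,-0.7,40],"dr": [0,0,0],"hand": 1},
    {"linear": [197,-0.7,80],"dr": [0,0,0],"hand": 1},
    {"linear": [197,-0.7,80],"dr": [0,0,0],"hand": 1},
  ],
)

```text
time: 7.22
tcp_pos: [0.5705, 0.1361, 0.1613]
tcp_rot: [-3.134, 0.006, 1.254]
wrist_force: [0.3, -0.5, 0.1]
width: 0.0852
gripper_force: 0.0
```

```bash
python3 - <<'E'
from h import *
delta(W(0,-10,88))
w=save("wrist","w8.png"); s=save("scene","s8.png")
m=np.zeros((420,798,3),np.uint8); m[:,:400]=w[:,80:480]; m[:398,400:]=cv2.resize(s[120:250,240:370],(398,398),interpolation=cv2.INTER_CUBIC)
cv2.imwrite("pics/m8.png",m[:,:,::-1])
E
```

```text
t 7.225 tcp [0.5705 0.1361 0.1613] [-3.1342  0.0059  1.2544] linear [ 1.8325  3.6552 73.2654] dr [-0.0074  0.0059  0.0004] F [ 0.2586 -0.5047  0.1169] w 0.0852195569384901 0.0
```

View pics/m8.png

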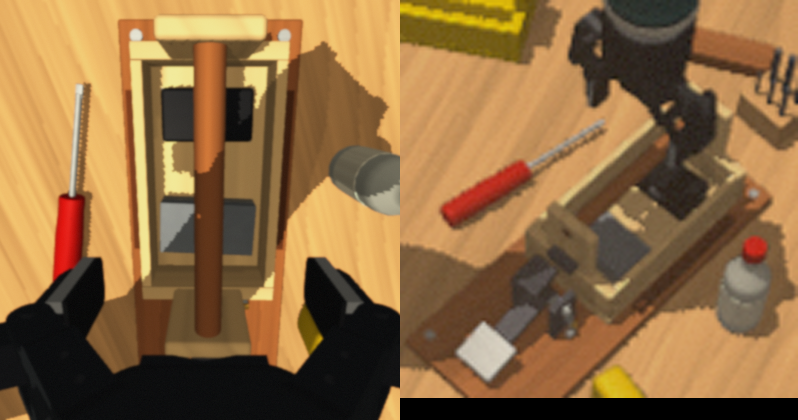

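The dowel is centred between the open fingers (column 208 against 205), both contents are in place, and the lever pad is down. I descend and grip.

>>> apply_moves(
  steps=[
    {"linear": [0,2,25],"dr": [0,0,0],"hand": 1},
    {"linear": [0,2,50],"dr": [0,0,0],"hand": 1},
    {"linear": [0,2,65],"dr": [0,0,0],"hand": 1},
    {"linear": [0,2,74],"dr": [0,0,0],"hand": 1},
    {"linear": [0,2,74],"dr": [0,0,0],"hand": 1},
  ],
)

```text
time: 7.95
tcp_pos: [0.5759, 0.1363, 0.0921]
tcp_rot: [3.14, 0.001, 1.254]
wrist_force: [-0.5, 0.5, -0.3]
width: 0.0854
gripper_force: 0.0
```

```bash
python3 - <<'E'
from h import *
delta(W(0,-10,88))
s=save("scene","s9.png"); w=save("wrist","w9.png")
m=np.zeros((420,798,3),np.uint8); m[:,:400]=w[:,80:480]; m[:398,400:]=cv2.resize(s[120:250,240:370],(398,398),interpolation=cv2.INTER_CUBIC)
cv2.imwrite("pics/m9.png",m[:,:,::-1])
E
```

```text
t 7.95 tcp [0.5759 0.1363 0.0921] [3.1404 0.0012 1.2537] linear [-0.4713 -1.9926  4.1129] dr [ 0.0012  0.0012 -0.0003] F [-0.5432  0.4675 -0.2644] w 0.08541852310142392 0.0
```

>>> apply_moves(
  steps=[
    {"linear": [0,-2,3],"dr": [0,0,0],"hand": 1},
    {"linear": [0,-2,3],"dr": [0,0,0],"hand": 0.3},
    {"linear": [0,-2,3],"dr": [0,0,0],"hand": 0},
    {"linear": [0,-2,3],"dr": [0,0,0],"hand": 0},
    {"linear": [0,-2,3],"dr": [0,0,0],"hand": 0},
    {"linear": [0,-2,3],"dr": [0,0,0],"hand": 0},
    {"linear": [0,-2,3],"dr": [0,0,0],"hand": 0},
    {"linear": [0,-2,3],"dr": [0,0,0],"hand": 0},
  ],
  squeeze=80,
)

```text
time: 9.05
tcp_pos: [0.5734, 0.137, 0.089]
tcp_rot: [3.141, 0.002, 1.254]
wrist_force: [-4.4, -0.7, 5.2]
width: 0.0157
gripper_force: 78.0
```

```bash
python3 - <<'E'
from h import *
delta(W(0,-10,88))
s=save("scene","s10.png"); w=save("wrist","w10.png")
m=np.zeros((420,798,3),np.uint8); m[:,:400]=w[:,80:480]; m[:398,400:]=cv2.resize(s[120:250,240:370],(398,398),interpolation=cv2.INTER_CUBIC)
cv2.imwrite("pics/m10.png",m[:,:,::-1])
E
```

```text
t 9.05 tcp [0.5734 0.137  0.089 ] [3.1412 0.0017 1.2538] linear [-0.3336  0.5857  1.0264] dr [ 0.0004  0.0017 -0.0002] F [-4.4325 -0.7259  5.1659] w 0.015747063875311926 77.98636794090271
```

The width reads 15.7 mm for an 18 mm dowel, and the tool is pushed up. The pads are probably on the dowel's upper half, so I reopen, go 12 mm lower and grip again.

>>> apply_moves(
  steps=[
    {"linear": [0,0,0],"dr": [0,0,0],"hand": 0.6},
    {"linear": [0,0,0],"dr": [0,0,0],"hand": 0.6},
    {"linear": [0,0,0],"dr": [0,0,0],"hand": 0.6},
    {"linear": [0,0,6],"dr": [0,0,0],"hand": 0.6},
    {"linear": [0,0,12],"dr": [0,0,0],"hand": 0.6},
    {"linear": [0,0,12],"dr": [0,0,0],"hand": 0},
    {"linear": [0,0,12],"dr": [0,0,0],"hand": 0},
    {"linear": [0,0,12],"dr": [0,0,0],"hand": 0},
    {"linear": [0,0,12],"dr": [0,0,0],"hand": 0},
    {"linear": [0,0,12],"dr": [0,0,0],"hand": 0},
  ],
  squeeze=80,
)

```text
time: 10.4
tcp_pos: [0.5736, 0.137, 0.0768]
tcp_rot: [3.141, 0.001, 1.254]
wrist_force: [-1.5, 0.3, -0.9]
width: 0.0162
gripper_force: 78.6
```

The vertical force is gone. I do a small test lift.

>>> apply_moves(
  steps=[
    {"linear": [0,0,-2],"dr": [0,0,0],"hand": 0},
    {"linear": [0,0,-5],"dr": [0,0,0],"hand": 0},
    {"linear": [0,0,-9],"dr": [0,0,0],"hand": 0},
    {"linear": [0,0,-14],"dr": [0,0,0],"hand": 0},
    {"linear": [0,0,-20],"dr": [0,0,0],"hand": 0},
    {"linear": [0,0,-20],"dr": [0,0,0],"hand": 0},
    {"linear": [0,0,-20],"dr": [0,0,0],"hand": 0},
  ],
)

```text
time: 11.28
tcp_pos: [0.5736, 0.1367, 0.0966]
tcp_rot: [3.141, 0.002, 1.254]
wrist_force: [1.9, 6.0, -9.7]
width: 0.016
gripper_force: 83.8
```

```bash
python3 - <<'E'
from h import *
delta(W(0,-10,180)); print(bot.observe()["wrist_torque"])
s=save("scene","s11.png"); w=save("wrist","w11.png")
m=np.zeros((420,798,3),np.uint8); m[:,:400]=w[:,80:480]; m[:398,400:]=cv2.resize(s[120:250,240:370],(398,398),interpolation=cv2.INTER_CUBIC)
cv2.imwrite("pics/m11.png",m[:,:,::-1])
E
```

```text
t 11.275 tcp [0.5736 0.1367 0.0966] [3.141  0.0017 1.2536] linear [ -0.2763   0.361  -83.4342] dr [ 0.0005  0.0017 -0.0004] F [ 1.8916  6.0252 -9.6621] w 0.015989655798493638 83.76601338386536
[-1.1016  0.4517  0.0103]
```

```bash
python3 - <<'E'
from h import *
for i in range(6):
    s=bot.observe(); print(s["time"],s["wrist_force"],s["wrist_torque"],s["tcp_pos"],s["tcp_rot"]); bot.camera("top")
E
```

```text
11.375 [  3.2433   4.1064 -10.5248] [-0.9754  0.3836  0.0209] [0.5736 0.1368 0.0965] [3.1411 0.0017 1.2537]
11.425 [-1.2187 -3.5685 -4.8125] [ 0.0226 -0.1502 -0.0827] [0.5736 0.1368 0.0966] [3.1411 0.0018 1.2539]
11.475 [-0.6903  0.4838 -7.9393] [ 0.9883 -0.2053  0.0554] [0.5737 0.1369 0.0966] [3.141  0.0015 1.2537]
11.525 [ 2.0602  3.5278 -8.1427] [-1.4063  0.4169 -0.1001] [0.5737 0.1369 0.0967] [3.1408 0.0015 1.2538]
11.575 [-2.087  -4.7018 -5.41  ] [ 1.1975 -0.3562  0.0442] [0.5738 0.1369 0.0967] [3.1408 0.0014 1.2538]
11.625 [ 2.1616  5.0328 -9.6604] [-1.0738  0.3949 -0.002 ] [0.5738 0.1369 0.0968] [3.1407 0.0014 1.2538]
```

View pics/m11.png

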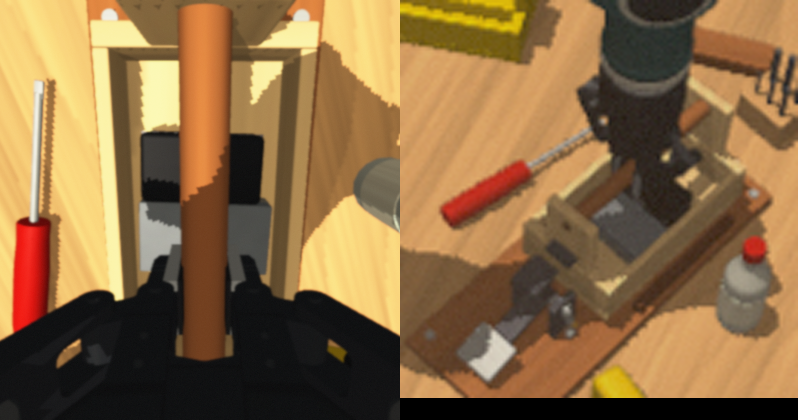

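The caddy is off the board, with the mean vertical force near the expected weight and an oscillating pitch torque. The wrist view shows the case and stone closer together than before, so I check pitch and contents numerically.

```bash
python3 - <<'E'
from h import *
L=22
exp={"case top y+":W(0,47+20,15+38+L),"case top y-":W(0,47-20,15+38+L),"stone top y+":W(0,-45+22,15+33+L),"stone top y-":W(0,-45-22,15+33+L),
"plate +y inner top":W(0,88,135+L),"side rim +y corner inner":W(47,88,65+L),"side rim -":W(-47,88,65+L),"dowel end+":W(0,88,129+L),"sidewall rim y=0 L":W(-47,0,65+L),"dockcorner":W(75,125,15)}
for k,v in exp.items(): print(k,proj("wrist",[v]).round(0)-[80,0])
print(ray("wrist",(280,210))[0])
E
```

```text
case top y+ [[204.  92.]]
case top y- [[204. 171.]]
stone top y+ [[204. 254.]]
stone top y- [[203. 319.]]
plate +y inner top [[204. -13.]]
side rim +y corner inner [[308.  42.]]
side rim - [[99. 41.]]
dowel end+ [[204.  -5.]]
sidewall rim y=0 L [[113. 226.]]
dockcorner [[324.  -1.]]
[0.5954 0.2021 0.2518]
```

```bash
python3 - <<'E'
from h import *
now=bot.observe()["tcp_pos"]
TC={"w8":(.5705,.1361,.1613),"w9":(.5759,.1363,.0921),"w10":(.5734,.137,.089),"w11":(.5736,.1367,.0966)}
for k,t in TC.items():
    L=20 if k=="w11" else 0
    f=lambda x,y,z:proj("wrist",[W(x,y,z+L)+now-np.array(t)])[0].round(0)
    print(k,"case",f(-25,67,53),f(-25,27,53),"stone",f(-25,-23,48),f(-25,-67,48),"rim",f(-25,88,65))
    im=cv2.imread(f"pics/{k}.png"); u=int(f(-25,27,53)[0]); c=im[:330,u-1:u+2].mean(1); h=cv2.cvtColor(np.uint8(c[:,None]),cv2.COLOR_BGR2HSV)[:,0]
    lab=np.where(h[:,2]<60,'k',np.where(h[:,1]<60,'g','w')); out=[];p=0
    for i in range(1,331):
        if i==330 or lab[i]!=lab[p]:
            if i-p>5: out.append((str(lab[p]),p,i))
            p=i
    print(u,out)
E
```

```text
w8 case [254.  95.] [255. 149.] stone [257. 209.] [258. 257.] rim [252.  63.]
255 [('w', 0, 89), ('k', 89, 141), ('w', 141, 198), ('g', 202, 252), ('w', 252, 330)]
w9 case [234.  94.] [237. 166.] stone [241. 242.] [243. 303.] rim [229.  48.]
237 [('w', 0, 86), ('k', 86, 129), ('k', 133, 140), ('g', 140, 152), ('w', 156, 229), ('g', 235, 298), ('w', 298, 330)]
w10 case [238.  93.] [241. 167.] stone [244. 244.] [246. 306.] rim [234.  47.]
241 [('w', 0, 85), ('k', 85, 100), ('g', 105, 153), ('w', 156, 230), ('g', 236, 256), ('k', 256, 330)]
w11 case [234.  92.] [237. 170.] stone [242. 252.] [244. 317.] rim [229.  42.]
237 [('w', 0, 132), ('k', 132, 138), ('g', 138, 177), ('k', 177, 203), ('g', 203, 258), ('k', 258, 330)]
```

```bash
python3 - <<'E'
from h import *
for i in range(16):
    s=bot.observe(); print(round(s["time"],3),s["wrist_force"].round(1),s["wrist_torque"].round(2),round(s["gripper_force"],1)); bot.camera("top")
E
```

```text
11.675 [-2.4 -5.4 -4.5] [ 0.38 -0.21 -0.03] 83.7
11.725 [ 1.6  4.5 -9.3] [-0.23  0.18  0.07] 83.7
11.775 [ 0.1 -3.4 -3. ] [ 0.05 -0.18 -0.08] 84.6
11.825 [ 1.1  2.9 -8.4] [0.04 0.08 0.1 ] 83.8
11.875 [-1.3 -0.2 -6.5] [ 0.03 -0.08  0.05] 81.4
11.925 [-0.2 -0.5 -7.3] [-0.08  0.01  0.01] 81.5
11.975 [-0.  -0.  -7.2] [-0.08  0.01 -0.02] 81.5
12.025 [ 0.2  0.2 -6.8] [-0.06  0.01  0.01] 81.5
12.075 [-0.2  0.6 -7.7] [-0.02  0.03  0.04] 81.5
12.125 [ 0.3  0.2 -7.9] [-0.1   0.09 -0.04] 81.5
12.175 [ 0.8  0.1 -7.1] [-0.1  -0.    0.03] 81.5
12.225 [-0.2 -0.2 -7.3] [-0.07  0.03 -0.1 ] 81.5
12.275 [-0.7 -0.7 -6.8] [-0.08  0.04  0.01] 81.5
12.325 [ 0.4  0.2 -6.5] [-0.02  0.07 -0.  ] 81.5
12.375 [ 0.7  0.3 -6.7] [-0.06  0.03  0.05] 81.5
12.425 [-0.4 -0.8 -8. ] [-0.1  -0.05 -0.03] 81.5
```

It has settled to a steady 7.2 N with almost no moment, so it is balanced. I lift the rest of the way gently.

>>> apply_moves(
  steps=[
    {"linear": [0,0,-1],"dr": [0,0,0],"hand": 0},
    {"linear": [0,0,-3],"dr": [0,0,0],"hand": 0},
    {"linear": [0,0,-7],"dr": [0,0,0],"hand": 0},
    {"linear": [0,0,-13],"dr": [0,0,0],"hand": 0},
    {"linear": [0,0,-20],"dr": [0,0,0],"hand": 0},
    {"linear": [0,0,-27],"dr": [0,0,0],"hand": 0},
    {"linear": [0,0,-34],"dr": [0,0,0],"hand": 0},
    {"linear": [0,0,-41],"dr": [0,0,0],"hand": 0},
    {"linear": [0,0,-48],"dr": [0,0,0],"hand": 0},
    {"linear": [0,0,-55],"dr": [0,0,0],"hand": 0},
    {"linear": [0,0,-62],"dr": [0,0,0],"hand": 0},
    {"linear": [0,0,-68],"dr": [0,0,0],"hand": 0},
  ],
)

```text
time: 13.98
tcp_pos: [0.5738, 0.1371, 0.1654]
tcp_rot: [3.14, 0.001, 1.254]
wrist_force: [-0.4, -0.1, -8.1]
width: 0.0158
gripper_force: 81.5
```

>>> apply_moves(
  steps=[
    {"linear": [0,0,-4],"dr": [0,0,0],"hand": 0},
    {"linear": [0,0,-6],"dr": [0,0,0],"hand": 0},
    {"linear": [0,0,-7],"dr": [0,0,0],"hand": 0},
    {"linear": [0,0,-7],"dr": [0,0,0],"hand": 0},
    {"linear": [0,0,-7],"dr": [0,0,0],"hand": 0},
    {"linear": [0,0,-7],"dr": [0,0,0],"hand": 0},
    {"linear": [0,0,-7],"dr": [0,0,0],"hand": 0},
    {"linear": [0,0,-7],"dr": [0,0,0],"hand": 0},
  ],
)

```text
time: 14.98
tcp_pos: [0.5738, 0.137, 0.1719]
tcp_rot: [3.141, 0.001, 1.254]
wrist_force: [-1.1, -0.6, -7.8]
width: 0.0159
gripper_force: 81.5
```

```bash
python3 - <<'E'
from h import *
for i in range(8):
    s=bot.observe(); print(round(s["time"],3),s["wrist_force"].round(1),s["wrist_torque"].round(2),round(s["gripper_force"],1),s["tcp_pos"],s["tcp_rot"]); bot.camera("top")
w=save("wrist","w12.png"); save("scene","s12.png"); save("top","t12.png")
# tilt check: pad of lever; caddy in top view: blob of plywood vs expectation
t=s["tcp_pos"]; L=(t[2]-.0768)*1e3; print("lift",L)
for n in ("scene",):
    print({k:proj(n,[v])[0].round(1).tolist() for k,v in {"-y plate top -x":W(-28,-100,135+L),"-y plate top +x":W(28,-100,135+L),"+y plate top -x":W(-28,100,135+L),"+y plate top +x":W(28,100,135+L),"bottom -y+x":W(55,-100,15+L),"bottom +y+x":W(55,100,15+L),"padlow":W(0,-209,42),"padhigh":W(0,-205,84)}.items()})
E
```

```text
14.975 [-1.1 -0.6 -7.8] [-0.06  0.02 -0.02] 81.5 [0.5738 0.137  0.1719] [3.1406 0.0014 1.2537]
15.025 [ 0.2  0.4 -7.4] [-0.12  0.02  0.04] 81.5 [0.5738 0.137  0.1719] [3.1405 0.0013 1.2537]
15.075 [ 0.3  0.1 -6.5] [-0.06 -0.02  0.04] 81.5 [0.5738 0.137  0.1719] [3.1405 0.0013 1.2537]
15.125 [ 0.5  1.  -6.6] [-0.05  0.02  0.04] 81.5 [0.5738 0.137  0.1719] [3.1405 0.0013 1.2538]
15.175 [-0.8  0.7 -7.4] [ 0.01  0.05 -0.03] 81.5 [0.5738 0.137  0.1719] [3.1406 0.0013 1.2537]
15.225 [-0.7  0.1 -6.8] [-0.11  0.06 -0.01] 81.5 [0.5738 0.137  0.1719] [3.1405 0.0014 1.2537]
15.275 [ 0.3  0.3 -7.2] [-0.08  0.02 -0.01] 81.5 [0.5738 0.137  0.1719] [3.1405 0.0014 1.2537]
15.325 [-0.7 -0.3 -5.8] [-0.09  0.02 -0.01] 81.5 [0.5738 0.137  0.1719] [3.1406 0.0014 1.2537]
lift 95.06654509953462
{'-y plate top -x': [286.5, 168.0], '-y plate top +x': [302.4, 180.5], '+y plate top -x': [336.6, 124.5], '+y plate top +x': [352.5, 135.6], 'bottom -y+x': [308.2, 210.2], 'bottom +y+x': [354.4, 166.9], 'padlow': [266.8, 234.7], 'padhigh': [267.4, 226.9]}
```

```bash
python3 - <<'E'
from h import *
a=cv2.imread("pics/scene0.png");b=cv2.imread("pics/s12.png");L=95
def match(x0,y0,x1,y1,X,src=a):
    t=src[y0:y1,x0:x1]; r=cv2.matchTemplate(b[y0-35:y1+10,x0-15:x1+15],t,cv2.TM_CCOEFF_NORMED); _,m,_,p=cv2.minMaxLoc(r)
    e=(proj("scene",[np.array(X)+[0,0,L/1e3]])-proj("scene",[X]))[0]
    print("moved",p[0]-15,p[1]-35,"score",round(m,2),"level expected",e.round(1))
match(288,185,305,208,W(0,-100,120))   # -y plate
match(332,147,349,165,W(0,100,120))    # +y plate
match(296,205,318,224,W(40,-100,40))   # -y,+x corner
match(340,170,354,190,W(55,95,50))     # +y,+x corner
s8=cv2.imread("pics/s8.png"); match(255,222,278,240,W(0,-209,42),s8)  # pad: 0,0 wanted
# wrist: case & stone columns
now=bot.observe()["tcp_pos"]; w=cv2.imread("pics/w12.png")
f=lambda x,y,z:proj("wrist",[W(x,y,z+L)])[0].round(0).tolist()
print("rim+y",f(-35,88,65),f(-35,100,65),"case",f(-25,67,53),"stone near",f(-25,-23,48),"wall",f(-47,30,65),f(47,30,65))
for u in (237,330):
    h=cv2.cvtColor(w[:330,u-1:u+2],cv2.COLOR_BGR2HSV).mean(1); lab=np.where(h[:,2]<60,'k',np.where(h[:,1]<60,'g','w')); p=0;o=[]
    for i in range(1,331):
        if i==330 or lab[i]!=lab[p]:
            if i-p>4:o.append((str(lab[p]),p,i))
            p=i
    print(u,o)
E
```

```text
moved 1 -17 score 0.68 level expected [  0.7 -19.1]
moved 4 -18 score 0.88 level expected [  3.6 -20.7]
moved 1 -15 score 0.84 level expected [  1.3 -16.8]
moved 5 1 score 0.56 level expected [  4.2 -18.6]
moved 0 0 score 1.0 level expected [ -1.1 -16.1]
rim+y [207.0, 43.0] [205.0, 13.0] case [234.0, 93.0] stone near [241.0, 252.0] wall [190.0, 169.0] [377.0, 169.0]
237 [('w', 0, 107), ('k', 107, 129), ('k', 130, 138), ('g', 142, 174), ('k', 174, 179), ('g', 179, 248), ('w', 248, 259), ('k', 259, 330)]
330 [('w', 0, 111), ('k', 111, 182), ('g', 182, 251), ('w', 251, 258), ('k', 258, 330)]
```

Checks before handing in:
- **Level:** both ends of the caddy rose about equally.
- **Lift:** about 85 mm, so the handle is near 205 mm.
- **Lever:** the pad has not moved from its down position.
- **Contents:** both are inside, near the middle.
- **Load:** steady at 7.2 N.

```bash
python3 -c "
from h import *
print(bot.finish_job())"
```

```text
the job is handed in; nothing more can be done
None
```

I handed the job in with the catch clicked down and released, and the caddy held level and still by its handle about 85 mm above its place in the dock, with the stone and case inside; no verdict came back.

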